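# Draw one indicator vial from the dispenser

## Task

Draw one indicator vial for the next load: move the steel kidney dish along the worktop until it stands under the dispenser's chute, then push the dispenser's spring-loaded slide fully in by its knob, once, so that a single vial drops into the dish, and let the slide spring right back out. Leave the dish standing under the chute with the vial in it, the other three vials in the dispenser, and the things lying around undisturbed.

Things in the scene. Friction and masses are not known exactly. Their poses are not given: they have to be found in the camera images.
- dispenser: White vial dispenser fixed to the worktop, 80 (x) x 160 (y, without knob) x 165 high. Origin on the worktop under the magazine's middle, z up. Upright steel magazine, 62 (x) x 22 (y), slotted front and back, holds four stacked vials. Under it runs a sprung steel slide with a pocket for one vial: knob at the +y side, pushed along -y. An enclosed chute overhangs the -y side: x -31..31, to y = -94, z 47 up to 78 (91 near the housing), mouth below.
- chute_mouth (a point): Centre of the chute's mouth, where a vial falls straight down: dispenser frame (0, -78, 47). Opening 54 (x) by 20 (y), lower edge 47 above the worktop. Below the chute the worktop is free up to the housing's face at dispenser y = -30; with the dish's bulging side touching that face, the mouth is about over the dish's middle.
- knob_face (a point): Centre of the outer face of the slide's grey round knob: diameter 36, 14 thick, face looks along the dispenser's +y, 96 above the worktop, at rest at dispenser frame (0, 118, 96). A 12 mm rod, 38 long at rest, joins it to the housing.
- push_slide (a joint): Travel of the slide: 0 at rest (knob out), grows as the knob is pushed along the dispenser's -y, 0.030 m at the stop. Spring force 2.4 N at the start, 8.4 N at the stop, plus a damper; returns by itself to 0. The lowest vial drops into the chute in the last 6 mm of travel. After the return the next vial falls into the pocket, so each further full stroke gives another vial.
- kidney_dish: Loose steel dish, D-shaped from above: 82 (x) x 175 (y) x 35 high, 0.11 to 0.22 kg. Origin under its middle; straight long side at x = -41 (rim, y -64..64; x = -34 at the foot), bulging side at x = +41. Floor and walls 4 thick, walls flare outward. Starts at the robot's right, bulge to the dispenser, on a flat pad 2 mm thick (left edge at y = -0.18 m), off which it slides to the worktop.
- vial_a: White vial lying level in the dispenser's magazine, the lowest of the four; cylinder 50 long, 12 in diameter, with a blue cap; its length lies along the dispenser's x. Origin: middle of its length, on its underside as built. It lies in the slide's pocket and is the one that comes out first.
- vial_b: White vial lying level in the dispenser's magazine, the second from below of the four; cylinder 50 long, 12 in diameter, with a blue cap; its length lies along the dispenser's x. Origin: middle of its length, on its underside as built.
- vial_c: White vial lying level in the dispenser's magazine, the third from below of the four; cylinder 50 long, 12 in diameter, with a blue cap; its length lies along the dispenser's x. Origin: middle of its length, on its underside as built.
- vial_d: White vial lying level in the dispenser's magazine, the topmost of the four; cylinder 50 long, 12 in diameter, with a blue cap; its length lies along the dispenser's x. Origin: middle of its length, on its underside as built.
- tape_roll: Bystander: roll of beige indicator tape lying flat, 65 across, 19 high; at the right, behind the dish. Origin: centre of its underside.
- tweezers: Bystander: steel tweezers lying left of the dispenser's knob, 154 long (along its y), 15 wide, 8 high. Origin: centre of its underside.
- timer: Bystander: small white timer, 66 x 66 x 19, left of the dispenser. Origin: centre of its underside.

How it is judged (in metres and radians):
On the way, in this order (a step that is already met when the one before it is completed fails the run):
1. the dish stands under the chute mouth, with the slide still out (x of chute_mouth in the frame of kidney_dish between -0.02 and 0.02 m and y of chute_mouth in the frame of kidney_dish between -0.045 and 0.045 m and height (world z) of kidney_dish below 0.008 m and angle between kidney_dish's own z axis and vertical below 0.1 rad and value of joint push_slide below 0.005 m), for 0.2 s.
2. the slide is pushed fully in (at least 28 of 30 mm) (value of joint push_slide above 0.028 m), for 0.05 s.
At the end, for the whole second after the job is handed in: The lowest vial lies at rest in the dish; the dish stands level on the worktop with the chute mouth over its hollow (within 20 mm of its middle across and 45 mm along); the slide is back out within 3 mm; the other three vials are in the dispenser (x of chute_mouth in the frame of kidney_dish between -0.02 and 0.02 m and y of chute_mouth in the frame of kidney_dish between -0.045 and 0.045 m and x of vial_a in the frame of kidney_dish between -0.038 and 0.038 m and y of vial_a in the frame of kidney_dish between -0.085 and 0.085 m and z of vial_a in the frame of kidney_dish between -0.002 and 0.035 m and linear speed of vial_a below 0.03 m/s and angle between kidney_dish's own z axis and vertical below 0.1 rad and height (world z) of kidney_dish below 0.008 m and linear speed of kidney_dish below 0.02 m/s and value of joint push_slide below 0.003 m and z of each of vial_b, vial_c, vial_d in the frame of dispenser above 0.08 m and horizontal distance between each of vial_b, vial_c, vial_d and dispenser below 0.02 m); the robot touches nothing.
It fails at once if a second vial leaves the dispenser (height (world z) of any of vial_b, vial_c, vial_d below 0.08 m).
It fails at once if a bystander is moved by more than 30 mm (distance of any of tape_roll, tweezers, timer from where it was at the start of the episode above 0.03 m).
It also fails if it takes over 59 s, if anything falls off the work surface, if the arm or the gripper's body presses on something with over 40 N, if the wrist force passes 120 N, or if a joint passes its speed limit or range.

## Robot

A 6-joint arm with a two-finger parallel gripper is mounted at the origin on a cart in front of the work surface, level with it; the furniture and walls round the work are solid. World frame = base frame: x ahead of the robot, y to its left, z up, the work surface at z = 0. Lengths are in m, angles in degrees, forces in N, time in s.
With the tool pointing down it reaches from about 0.25 to 0.725 m from the base axis. Payload 9.7 kg.
Tool frame: the origin (TCP) lies on the centre line of the jaws, within the pads' length; the fingertips stand 22 mm ahead of it and the grasp point (between the pads) lies 3 mm ahead of it; z points along the fingers, y is the direction in which the jaws open and shut (so a half turn about z gives the same grasp; the last joint's range is limited). The gripper opens to 85 mm and grips with 20 to 120 N. Pads are 22 mm wide; open, the fingers measure 114 mm over their backs; the gripper's body (76 mm by 85 mm) begins 54 mm behind the grasp point. The pads swing forward as they close: fully open they stand 13 mm farther back than shut.
Start: joints at [77.006, 4.979, 10.078, 95.1, 0, 90], TCP at [0.124, 0.536, 0.253] pointing down, gripper open.
Joint ranges: [-179.16, 179.16], [-48.56, 103.87], [-65.8, 70.77], [-126.05, 130.52], [-82.76, 87.17], [-180, 180]. Speed limits (degrees/s): [127.2, 127.2, 147.25, 180, 180, 180].

## Interface

Orientations are given as [roll, pitch, yaw] about the fixed x, y, z axes, in that order (R = Rz(yaw) Ry(pitch) Rx(roll)).
In Python, from workcell import monitor, eyes, job gives the robot as it stands. The module is installed in compiled form; this text tells all that it offers.
- The arm moves only by the tool drive_tool, never from a script. Its argument "plan" is a list of rows, each a list of 3 entries, a list of its own where there are three numbers: the opening, from 0 (shut) to 1 (fully open), then the shift along the world's x, y, z in m, then the turn about the world's z in degrees. In form: [[gripper, [x, y, z], yaw], ...]. A call has 1 to 10 rows; each row shifts and turns the commanded pose from where the row before left it; what a row does not reach is not made up. A row lasts 1/8 s, in which the tool goes at most 62.5 mm and 10.7 degrees, less where a joint would pass 70% of its speed; a pose out of reach is approached as far as the arm can. A call is refused whole if a number of a shift passes 0.0625 or a number of a turn 10.7, either way. A call with a gripper value outside its range is refused whole. The fingers move at their own pace and stop on an object; "grip_force" is the grip in N (left out, the last holds). Time passes only in rows, so rows that do not move let the fingers close. It gives the time, the measured TCP pose, the force and the opening at its end, in the units of the state.
- monitor.get_obs(): the state, without advancing time (a new reading comes with each control period).
- eyes.camera(name): name is "scene" or "top"; returns (picture, depth): 480x640x3 uint8, red, green, blue; 480x640 float32, m along the optical axis (not along the pixel's ray), 0 where there is no reading.
- eyes.camera_params(name): a dict with "fx", "fy", "cx", "cy" (pixels), "dist_coeffs" ([k1, k2, p1, p2, k3] as OpenCV has them; the pictures are not rectified), "extrinsics" (4x4, takes a point from world to camera coordinates). Camera axes: x right, y down, z forward; pixel columns grow to the right and rows downward; lengths in m; the calibration is good to about 2 mm. A picture is of the moment at which its call begins. camera_params takes no time and is no camera call.
- job.job_done(): hands the job in, once; it reports no verdict.
The state is a dict: "time": time; "q": joint angles; "qd": joint speeds; "joint_efforts": joint torques, N m; "ee_pos": TCP position; "tcp_rot": TCP orientation; "wrist_force": force on the tool from outside, world axes, zero at the start; "torque": the same for the moment, N m; "opening": finger opening in m.
Only numpy, scipy, OpenCV 4.12 (cv2) and the standard library are available. Lean on these libraries where they do the work, as an engineer would, in place of code of your own. Each camera call takes 0.05 s, during which the arm holds its last target.

## Working session

There is one attempt and no reset: what is moved stays moved. The work goes in short steps, Python scripts to look and compute and a tool call to move; the robot and the scene stay as the last step left them, time stands still between calls to the robot, and variables do not carry over. Pictures are saved under pics/ and viewed, and the job is handed in when it is done.

Besides the shell and the picture viewer there is one more tool, called after "Call:" by a JSON object that holds its "name" and its "arguments", one argument or row to a line. drive_tool: Moves the arm, as the interface text tells. Its arguments: {"type":"object","properties":{"plan":{"type":"array","items":{"type":"array"}},"grip_force":{"type":"number"}},"required":["plan"]}

```bash
mkdir -p pics; cat > h.py <<'E'
import numpy as np, cv2
from workcell import monitor, eyes, job
def snap(n,f):
    p,d=eyes.camera(n); cv2.imwrite(f'pics/{f}.png',p[:,:,::-1]); np.save(f'pics/{f}.npy',d); return p,d
def world(n,u,v,z=None,d=None):
    c=eyes.camera_params(n); K=np.array([[c['fx'],0,c['cx']],[0,c['fy'],c['cy']],[0,0,1]])
    E=np.array(c['extrinsics']); R,t=E[:3,:3],E[:3,3]
    a=cv2.undistortPoints(np.array([[[u,v]]],float),K,np.array(c['dist_coeffs'],float))[0,0]
    r=np.array([a[0],a[1],1.]); o=-R.T@t; w=R.T@r
    s=d if d is not None else (z-o[2])/w[2]
    return o+s*w
E
python3 - <<'E'
from h import *
snap('scene','s0'); snap('top','t0'); o=monitor.get_obs(); print(o)
E
```

```text
{'time': 0.1, 'q': array([ 7.70056806e+01,  5.00830083e+00,  1.00393286e+01,  9.50995352e+01,
       -2.54659100e-04,  9.00001051e+01]), 'qd': array([ 0.01947106, -0.08763091,  0.16239939,  0.01879436, -0.02767655,
        0.01095191]), 'joint_efforts': array([-1.19029410e-04, -5.21563375e+01,  4.65652013e+01,  1.60354172e-02,
       -8.04239278e-06, -1.16628686e-05]), 'ee_pos': array([0.12363133, 0.53574327, 0.25265357]), 'tcp_rot': array([-1.79931493e+02,  2.54784633e-04,  1.67005576e+02]), 'wrist_force': array([-0.50778246,  0.1134066 , -0.47230207]), 'torque': array([-0.03957509, -0.04625048, -0.01114   ]), 'opening': 0.08562719730801929}
```

View pics/s0.png

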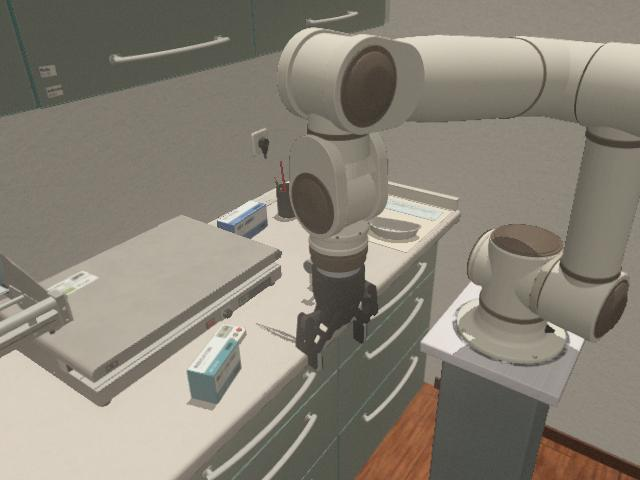

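View pics/t0.png

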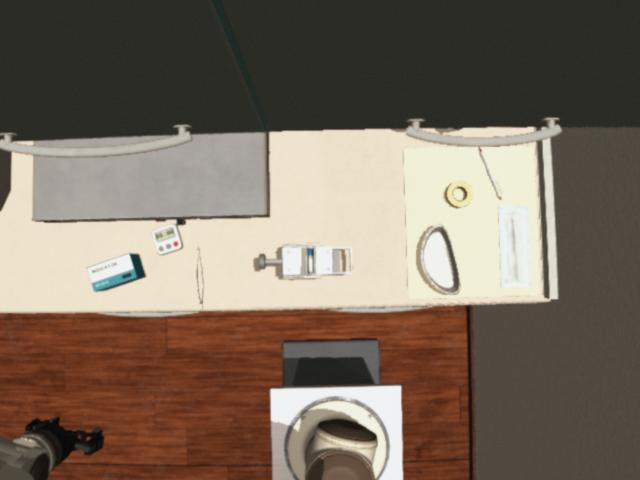

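```bash
python3 - <<'E'
import cv2
p=cv2.imread('pics/t0.png')
cv2.imwrite('pics/c1.png',cv2.resize(p[215:305,230:370],None,fx=5.5,fy=5.5,interpolation=cv2.INTER_CUBIC))
cv2.imwrite('pics/c2.png',cv2.resize(p[170:305,390:560],None,fx=4,fy=4,interpolation=cv2.INTER_CUBIC))
from h import *
c=eyes.camera_params('top');print(c)
E
```

```text
{'fx': 575.8003493737431, 'fy': 575.8003493737431, 'cx': 318.6920483439109, 'cy': 231.19706335252837, 'dist_coeffs': array([-0.12841076,  0.        ,  0.        ,  0.        ,  0.        ]), 'extrinsics': array([[-2.45902623e-02, -9.99695335e-01, -2.13451207e-03,
         4.23863411e-02],
       [-9.97872689e-01,  2.46742714e-02, -6.03429869e-02,
         5.29644599e-01],
       [ 6.03772700e-02,  6.46121427e-04, -9.98175419e-01,
         1.37382214e+00],
       [ 0.00000000e+00,  0.00000000e+00,  0.00000000e+00,
         1.00000000e+00]])}
```

View pics/c1.png

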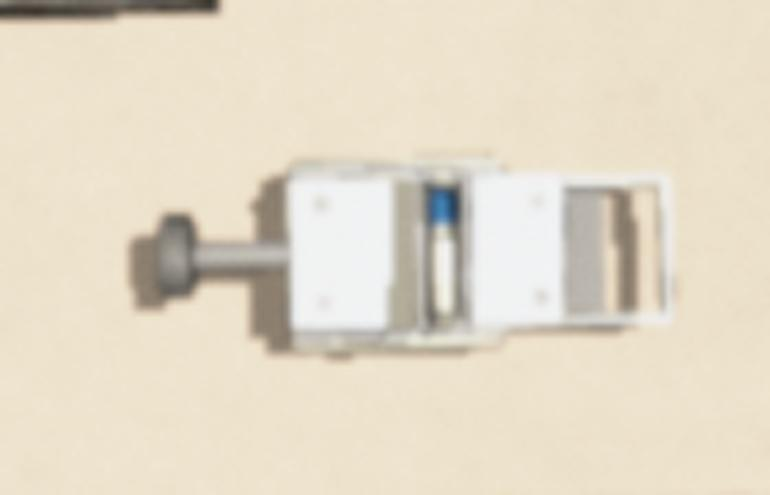

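View pics/c2.png

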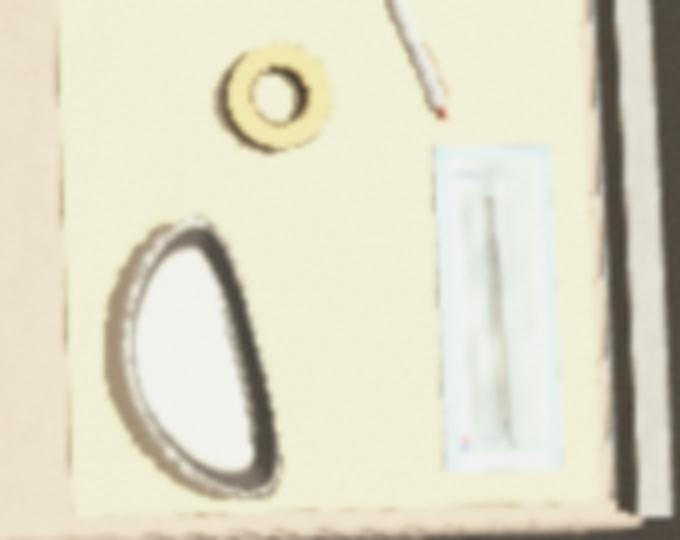

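```bash
python3 - <<'E'
from h import *
def c1(x,y,z): return world('top',x/5.5+230,y/5.5+215,z).round(4)
def c2(x,y,z): return world('top',x/4+390,y/4+170,z).round(4)
print('knob face top/bot',c1(160,222,.1),c1(160,292,.1))
print('chute end',c1(670,178,.078),c1(668,322,.078), 'vial', c1(443,185,.14),c1(443,320,.14))
print('house top corners',c1(290,178,.12),c1(290,330,.12))
for n,p in dict(top=(195,217),tr=(218,235),r1=(250,350),br=(280,470),b=(250,497),bl=(180,465),l=(125,350),l2=(127,310),tl=(150,245)).items(): print(n,c2(*p,.037))
print('tape',c2(280,95,.019),'pad edge',c2(65,150,0.002),c2(75,500,.002))
print('front edge',c1(100,490,0), world('top',300,312,0),world('top',530,303,0))
print('tweez',world('top',199,250,0),world('top',203,304,0))
d=np.load('pics/t0.npy')
for u,v in [(300,262),(332,262),(262,261),(440,250),(440,200)]:
  print(u,v,world('top',u,v,d=d[v,u]).round(4))
E
```

```text
knob face top/bot [0.4739 0.1656 0.1   ] [0.4451 0.1662 0.1   ]
chute end [ 0.4876 -0.0461  0.078 ] [ 0.4275 -0.0436  0.078 ] vial [0.4851 0.048  0.14  ] [0.4314 0.0493 0.14  ]
house top corners [0.4901 0.1103 0.12  ] [0.4286 0.1117 0.12  ]
top [ 0.5388 -0.2581  0.037 ]
tr [ 0.5277 -0.2716  0.037 ]
r1 [ 0.4585 -0.2885  0.037 ]
br [ 0.3865 -0.3041  0.037 ]
b [ 0.371  -0.2855  0.037 ]
bl [ 0.3913 -0.244   0.037 ]
l [ 0.4605 -0.2132  0.037 ]
l2 [ 0.4843 -0.2152  0.037 ]
tl [ 0.5227 -0.2304  0.037 ]
tape [ 0.6133 -0.3173  0.019 ] pad edge [ 0.5843 -0.1867  0.002 ] [ 0.3705 -0.1859  0.002 ]
front edge [0.3581 0.2052 0.    ] [0.33615057 0.07952462 0.        ] [ 0.34091423 -0.48823926  0.        ]
tweez [0.49257778 0.32386354 0.        ] [0.36042581 0.31614177 0.        ]
300 262 [0.4566 0.0729 0.1105]
332 262 [4.552e-01 1.000e-04 6.180e-02]
262 261 [0.4609 0.1581 0.1117]
440 250 [ 0.4779 -0.2658  0.0041]
440 200 [ 0.6006 -0.2704  0.0045]
```

Call:
{"name": "drive_tool", "arguments": {
  "plan": [
    [1,[0.03,-0.055,0],-8],
    [1,[0.03,-0.055,0],-8],
    [1,[0.03,-0.055,0],-8],
    [1,[0.03,-0.055,0],-8],
    [1,[0.03,-0.055,0],-8],
    [1,[0.03,-0.055,0],-8],
    [1,[0.03,-0.055,0],-8],
    [1,[0.03,-0.055,0],-8],
    [1,[0.03,-0.055,0],-8],
    [1,[0.03,-0.055,0],0]
  ]
}}

```text
time: 1.35
ee_pos: [0.4235, -0.0149, 0.2532]
tcp_rot: [180.0, -0.0, 94.9]
wrist_force: [0.9, 0.4, -0.7]
opening: 0.0852
```

Call:
{"name": "drive_tool", "arguments": {
  "plan": [
    [0.9,[0.01,-0.05,0],2],
    [0.9,[0.01,-0.05,0],2],
    [0.9,[0.01,-0.05,0],2],
    [0.9,[0.01,-0.05,0],2],
    [0.9,[0,-0.05,0],0],
    [0.9,[0,-0.054,0],0],
    [0.9,[0,0,-0.06],0],
    [0.9,[0,0,-0.06],0],
    [0.9,[0,0,-0.03],0],
    [0.9,[0,0,0],0]
  ]
}}

```text
time: 2.6
ee_pos: [0.4615, -0.3159, 0.1006]
tcp_rot: [-179.8, -0.2, 103.0]
wrist_force: [-0.3, -0.5, 0.7]
opening: 0.0769
```

```bash
python3 - <<'E'
from h import *
p,d=snap('top','t1'); cv2.imwrite('pics/c3.png',cv2.resize(p[170:320,380:560,::-1],None,fx=4,fy=4,interpolation=cv2.INTER_CUBIC))
snap('scene','s1')
print(monitor.get_obs())
E
```

```text
{'time': 2.7, 'q': array([-3.43792577e+01,  6.16374982e+00, -5.09898179e+00,  7.86899970e+01,
       -2.13951089e-04,  4.26139919e+01]), 'qd': array([-0.02720085, -0.64971423,  1.39917919,  0.00235417,  0.03596232,
        0.01330562]), 'joint_efforts': array([-6.40872354e-02, -5.13119853e+01,  4.42924225e+01, -3.33614554e-02,
       -1.89836028e-03,  2.35331771e-05]), 'ee_pos': array([ 0.46325195, -0.31695015,  0.10445044]), 'tcp_rot': array([1.79968152e+02, 3.49333560e-02, 1.03006741e+02]), 'wrist_force': array([ 0.26900393, -0.08463865,  0.78223004]), 'torque': array([ 0.00906539,  0.02650952, -0.01878223]), 'opening': 0.07665147226838694}
```

View pics/c3.png

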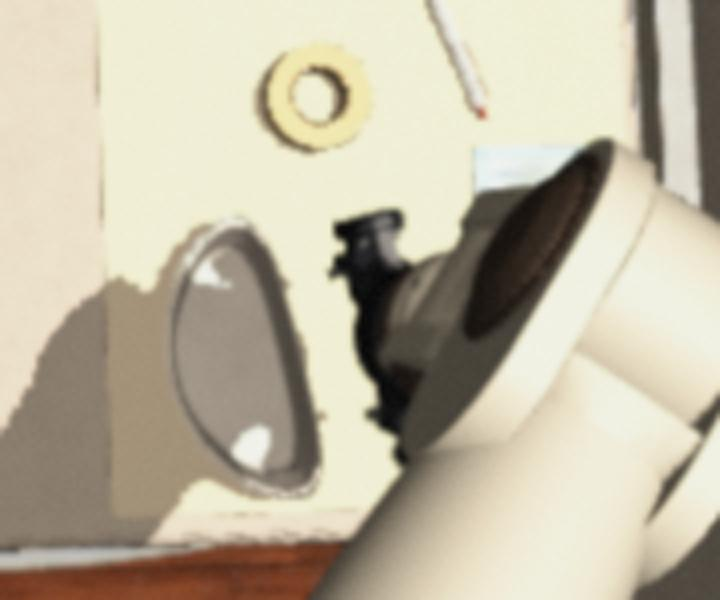

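View pics/s1.png

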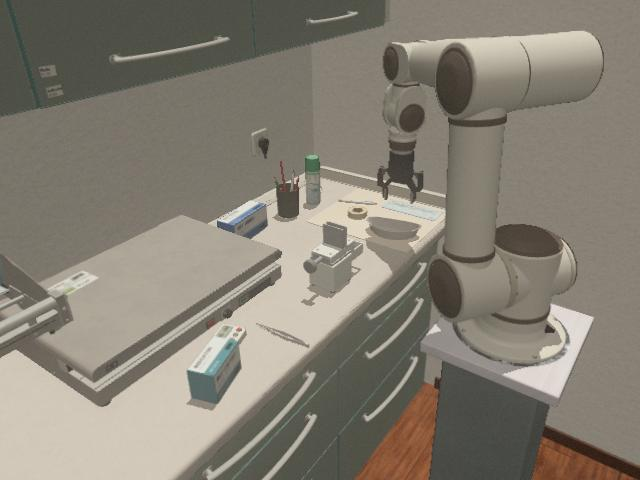

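Call:
{"name": "drive_tool", "arguments": {
  "plan": [
    [0.9,[0,0,-0.04],0],
    [0.9,[0,0,-0.034],0],
    [0.9,[0,0,0],0],
    [0.9,[-0.002,0.008,0],0],
    [0.9,[-0.001,0.006,0],0],
    [0.9,[-0.001,0.006,0],0],
    [0.9,[0,0.006,0],0]
  ]
}}

```text
time: 3.58
ee_pos: [0.4592, -0.2906, 0.0301]
tcp_rot: [180.0, 0.1, 103.0]
wrist_force: [0.2, -2.0, 1.0]
opening: 0.0768
```

Call:
{"name": "drive_tool", "arguments": {
  "plan": [
    [0.9,[0,0.007,0],-1.5],
    [0.9,[0,0.007,0],-1.5],
    [0.9,[0,0.007,0],-1.5],
    [0.9,[0,0.007,0],-1.5],
    [0.9,[0,0.007,0],-1.5],
    [0.9,[0,0.007,0],-1.5],
    [0.9,[0,0.007,0],-1.5],
    [0.9,[0,0.007,0],-1.5],
    [0.9,[0,0.007,0],-1],
    [0.9,[0,0.007,0],0]
  ]
}}

```text
time: 4.82
ee_pos: [0.4589, -0.2202, 0.0291]
tcp_rot: [-180.0, -0.0, 90.0]
wrist_force: [0.4, -1.0, -0.3]
opening: 0.077
```

```bash
python3 - <<'E'
from h import *
p,d=snap('top','t2'); cv2.imwrite('pics/c4.png',cv2.resize(p[170:320,270:470,::-1],None,fx=4,fy=4,interpolation=cv2.INTER_CUBIC))
E
```

```text
(no output)
```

View pics/c4.png

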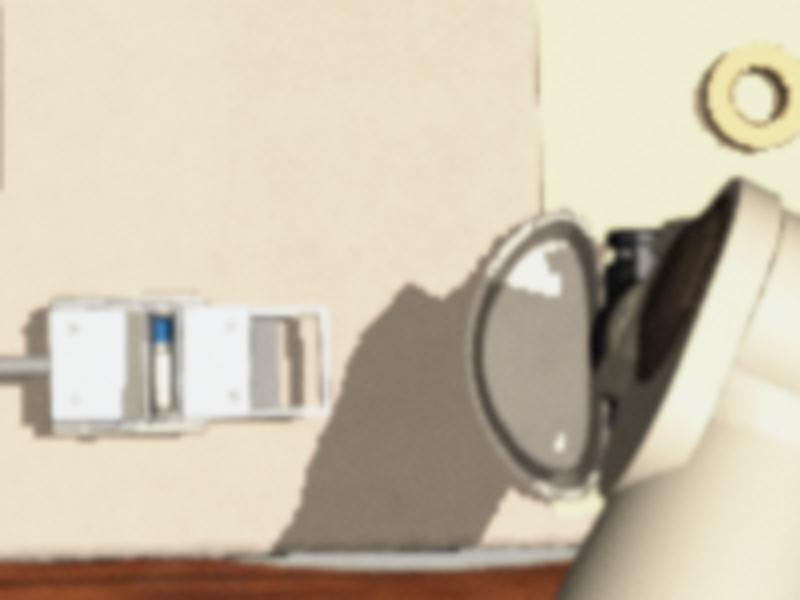

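```bash
python3 - <<'E'
from h import *
for x,y in [(469,345),(604,330),(560,210),(560,500),(326,360)]: print(world('top',x/4+270,y/4+170,.036 if x!=326 else .078).round(4))
E
```

```text
[ 0.4656 -0.1322  0.036 ]
[ 0.4725 -0.2132  0.036 ]
[ 0.5447 -0.1892  0.036 ]
[ 0.3723 -0.1837  0.036 ]
[ 0.4586 -0.0445  0.078 ]
```

Call:
{"name": "drive_tool", "arguments": {
  "plan": [
    [0.9,[0,0.011,0],0],
    [0.9,[0,0.012,0],0],
    [0.9,[0,0.012,0],0],
    [0.9,[0,0.012,0],0],
    [0.9,[0,0.012,0],0],
    [0.9,[0,0.012,0],0],
    [0.9,[0,0.012,0],0],
    [0.9,[0,0.012,0],0],
    [0.9,[0,0.01,0],0],
    [0.9,[0,0.005,0],0]
  ]
}}

```text
time: 6.12
ee_pos: [0.459, -0.1101, 0.0293]
tcp_rot: [180.0, 0.0, 90.0]
wrist_force: [-0.2, -0.5, -0.5]
opening: 0.0769
```

Call:
{"name": "drive_tool", "arguments": {
  "plan": [
    [0.9,[0,0.005,0],0],
    [0.9,[0,0.005,0],0],
    [0.9,[0,0.005,0],0],
    [0.9,[0,0.005,0],0],
    [0.9,[0,0.005,0],0],
    [0.9,[0,0,0],0]
  ]
}}

```text
time: 6.88
ee_pos: [0.4589, -0.0853, 0.0293]
tcp_rot: [-180.0, -0.0, 90.0]
wrist_force: [-0.4, -0.1, -0.0]
opening: 0.0766
```

```bash
python3 - <<'E'
from h import *
p,d=snap('top','t3'); cv2.imwrite('pics/c5.png',cv2.resize(p[170:320,230:430,::-1],None,fx=4,fy=4,interpolation=cv2.INTER_CUBIC))
E
```

```text
(no output)
```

View pics/c5.png

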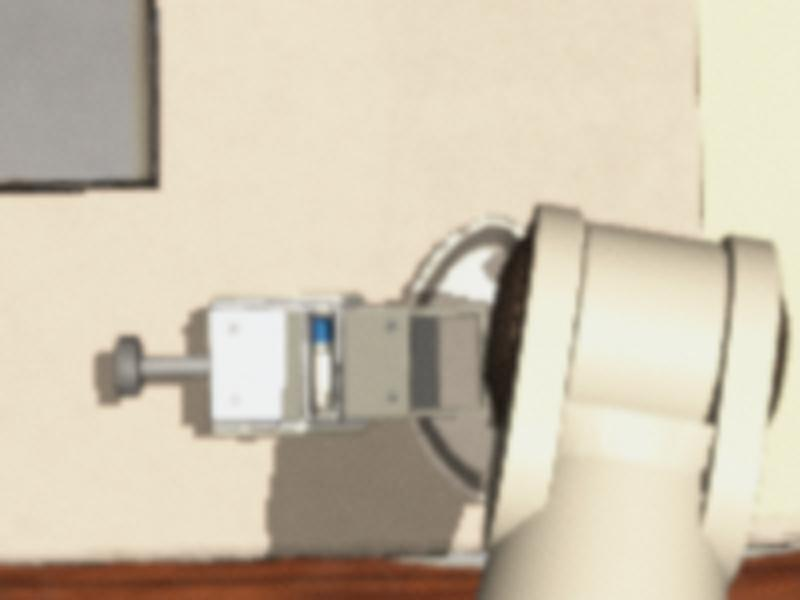

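Call:
{"name": "drive_tool", "arguments": {
  "plan": [
    [0.9,[0,-0.01,0],0],
    [0.9,[0,-0.03,0],0],
    [0.9,[0,-0.03,0.02],0],
    [0.9,[0,-0.03,0.06],0],
    [0.9,[0,0,0.06],0],
    [0,[0,0,0.06],0],
    [0,[0,0,0.04],0],
    [0,[0,0,0.02],0],
    [0,[0,0,0],0]
  ]
}}

```text
time: 8.05
ee_pos: [0.4593, -0.1845, 0.2864]
tcp_rot: [179.9, 0.1, 90.0]
wrist_force: [-0.2, -0.1, -1.0]
opening: 0.0036
```

```bash
python3 - <<'E'
from h import *
p,d=snap('top','t4'); cv2.imwrite('pics/c6.png',cv2.resize(p[170:320,230:430,::-1],None,fx=4,fy=4,interpolation=cv2.INTER_CUBIC))
p,d=snap('scene','s4'); cv2.imwrite('pics/c7.png',cv2.resize(p[170:320,260:460,::-1],None,fx=4,fy=4,interpolation=cv2.INTER_CUBIC))
E
```

```text
(no output)
```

View pics/c6.png

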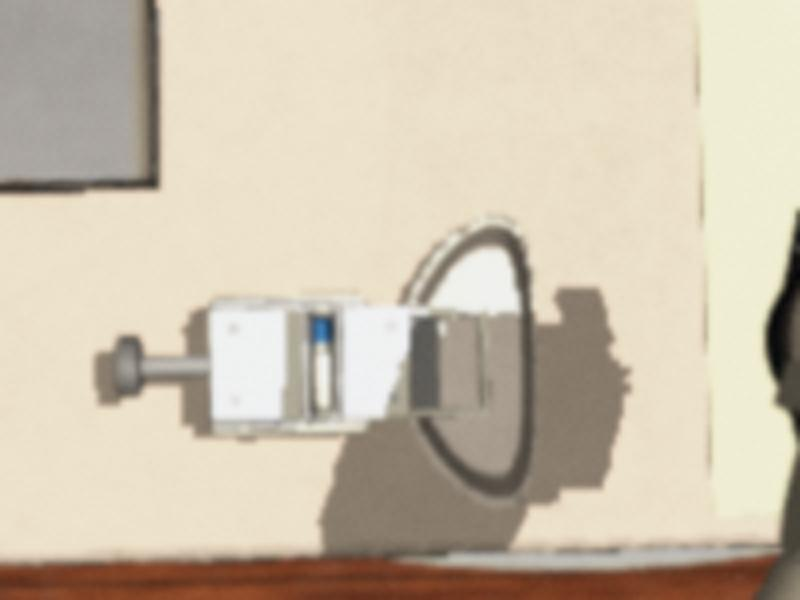

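View pics/c7.png

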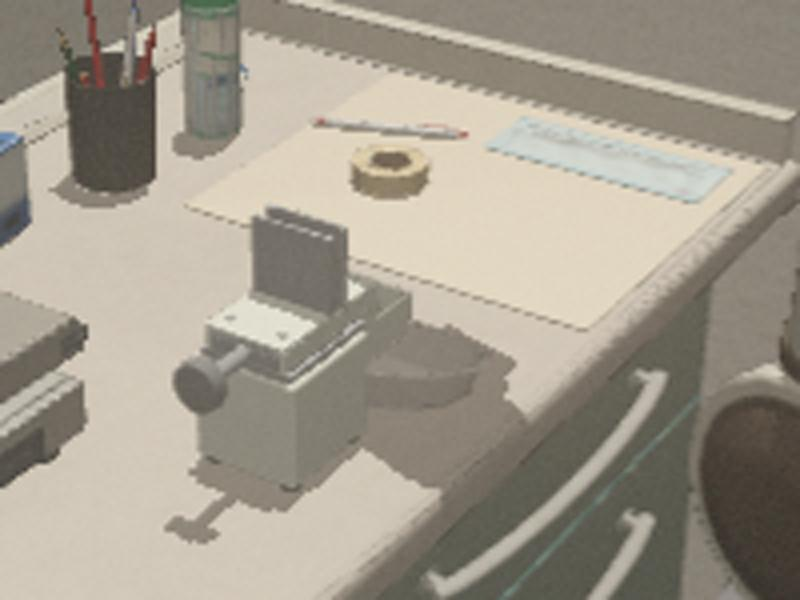

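```bash
python3 - <<'E'
from h import *
for x,y,z in [(529,280,.035),(534,430,.035),(490,216,.035),(510,505,.035),(488,360,.078),(116,370,.096),(130,338,.1),(130,402,.1)]: print(world('top',x/4+230,y/4+170,z).round(4))
E
```

```text
[ 0.5058 -0.0738  0.035 ]
[ 0.4167 -0.0743  0.035 ]
[ 0.5446 -0.0517  0.035 ]
[ 0.3727 -0.0588  0.035 ]
[ 0.4585 -0.0457  0.078 ]
[0.4578 0.1666 0.096 ]
[0.4757 0.1578 0.1   ]
[0.4395 0.1586 0.1   ]
```

Call:
{"name": "drive_tool", "arguments": {
  "plan": [
    [0,[0,0.05,0],0],
    [0,[0,0.05,0],0],
    [0,[0,0.05,0],0],
    [0,[0,0.05,0],0],
    [0,[0,0.05,0],0],
    [0,[0,0.05,0],0],
    [0,[0,0.05,0],0],
    [0,[0,0.05,0],0],
    [0,[0,0,0],0]
  ]
}}

```text
time: 9.28
ee_pos: [0.4583, 0.2187, 0.2829]
tcp_rot: [-179.8, 0.1, 90.2]
wrist_force: [-0.6, 0.7, 0.0]
opening: 0.0002
```

Call:
{"name": "drive_tool", "arguments": {
  "plan": [
    [0,[0,0,-0.06],0],
    [0,[0,0,-0.06],0],
    [0,[0,0,-0.05],0],
    [0,[0,0,-0.018],0],
    [0,[0,0,0],0],
    [0,[0,0,0],0]
  ]
}}

```text
time: 10.02
ee_pos: [0.46, 0.2165, 0.0993]
tcp_rot: [179.9, -0.1, 90.0]
wrist_force: [0.8, -0.2, 1.2]
opening: 0.0002
```

```bash
python3 - <<'E'
from h import *
print(monitor.get_obs()['wrist_force'])
p,d=snap('scene','s5'); cv2.imwrite('pics/c8.png',cv2.resize(p[170:320,230:430,::-1],None,fx=4,fy=4,interpolation=cv2.INTER_CUBIC))
E
```

```text
[ 0.80512907 -0.24806921  1.22588662]
```

View pics/c8.png

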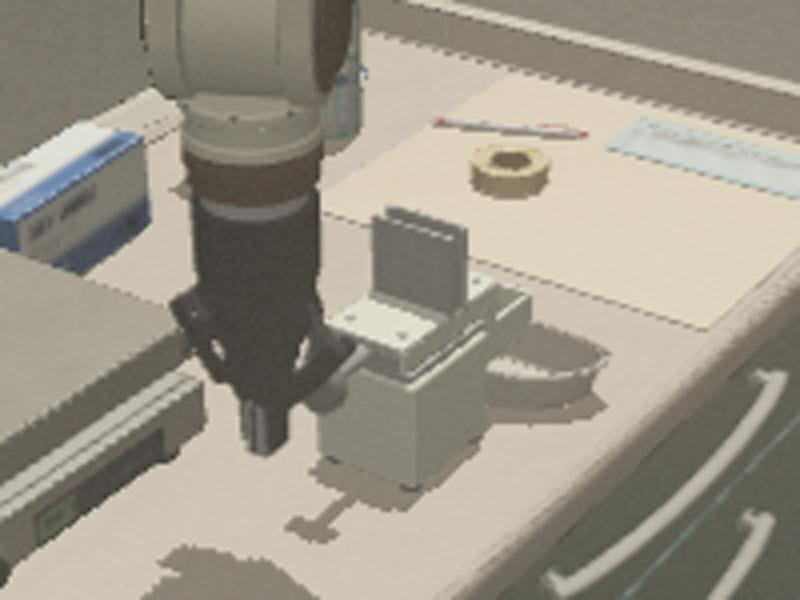

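Call:
{"name": "drive_tool", "arguments": {
  "plan": [
    [0,[0,-0.02,0],0],
    [0,[0,-0.015,0],0],
    [0,[0,-0.005,0],0],
    [0,[0,-0.003,0],0],
    [0,[0,-0.003,0],0]
  ]
}}

```text
time: 10.7
ee_pos: [0.4592, 0.1706, 0.0976]
tcp_rot: [180.0, -0.1, 90.0]
wrist_force: [-0.4, 5.4, 3.1]
opening: 0.0001
```

Call:
{"name": "drive_tool", "arguments": {
  "plan": [
    [0,[0,-0.005,0],0],
    [0,[0,-0.005,0],0],
    [0,[0,-0.005,0],0],
    [0,[0,-0.004,0],0]
  ]
}}

```text
time: 11.2
ee_pos: [0.4591, 0.1521, 0.0975]
tcp_rot: [180.0, -0.1, 90.1]
wrist_force: [-1.1, 8.1, 4.4]
opening: 0.0
```

Call:
{"name": "drive_tool", "arguments": {
  "plan": [
    [0,[0,-0.002,0],0],
    [0,[0,-0.002,0],0]
  ]
}}

```text
time: 11.45
ee_pos: [0.4591, 0.1493, 0.0976]
tcp_rot: [180.0, -0.3, 90.1]
wrist_force: [-1.8, 21.7, 2.4]
opening: 0.0
```

Call:
{"name": "drive_tool", "arguments": {
  "plan": [
    [0,[0,-0.002,0],0]
  ]
}}

```text
time: 11.58
ee_pos: [0.4591, 0.1491, 0.0977]
tcp_rot: [180.0, -0.5, 90.2]
wrist_force: [-2.7, 33.8, 1.3]
opening: 0.0001
```

Call:
{"name": "drive_tool", "arguments": {
  "plan": [
    [0,[0,0.001,0],0],
    [0,[0,0,0],0],
    [0,[0,0,0],0],
    [0,[0,0,0],0]
  ]
}}

```text
time: 12.08
ee_pos: [0.4591, 0.1493, 0.0977]
tcp_rot: [180.0, -0.4, 90.2]
wrist_force: [-1.9, 21.5, 3.1]
opening: -0.0002
```

```bash
python3 - <<'E'
from h import *
print(monitor.get_obs()['wrist_force'])
p,d=snap('scene','s6'); cv2.imwrite('pics/c9.png',cv2.resize(p[170:320,260:460,::-1],None,fx=4,fy=4,interpolation=cv2.INTER_CUBIC))
E
```

```text
[-1.90465727 21.46372143  3.12775959]
```

View pics/c9.png

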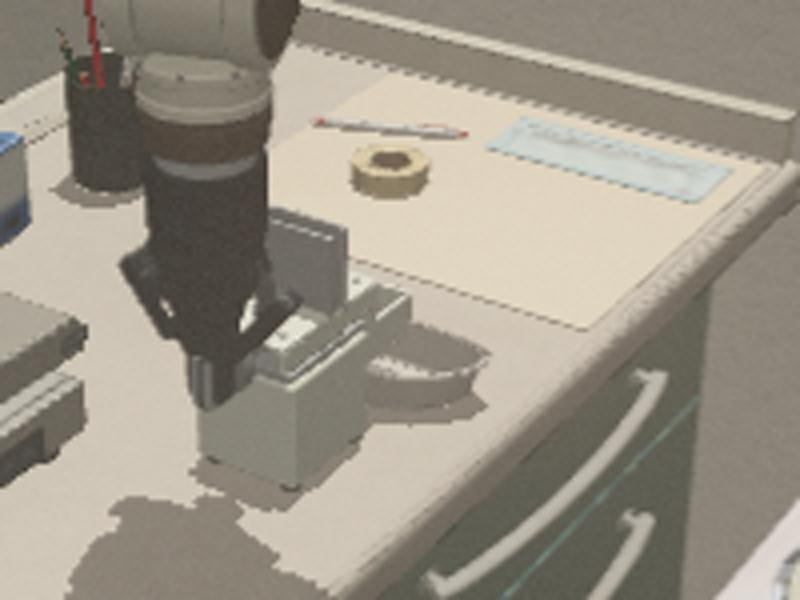

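Call:
{"name": "drive_tool", "arguments": {
  "plan": [
    [0,[0,0.006,0],0],
    [0,[0,0.01,0],0],
    [0,[0,0.015,0],0],
    [0,[0,0.03,0],0],
    [0,[0,0.01,0.05],0],
    [0,[0,0,0.06],0],
    [0,[0,0,0.06],0],
    [0,[0,0,0],0],
    [0,[0,0,0],0]
  ]
}}

```text
time: 13.25
ee_pos: [0.4589, 0.2174, 0.2663]
tcp_rot: [-180.0, 0.1, 90.0]
wrist_force: [-1.9, -0.5, -0.4]
opening: -0.0001
```

```bash
python3 - <<'E'
from h import *
p,d=snap('top','t7'); cv2.imwrite('pics/c10.png',cv2.resize(p[170:320,230:430,::-1],None,fx=4,fy=4,interpolation=cv2.INTER_CUBIC))
p,d=snap('scene','s7'); cv2.imwrite('pics/c11.png',cv2.resize(p[200:300,300:420,::-1],None,fx=6,fy=6,interpolation=cv2.INTER_CUBIC))
for x,y,z in [(116,370,.096)]: print(world('top',x/4+230,y/4+170,z).round(4))
E
```

```text
[0.4578 0.1666 0.096 ]
```

View pics/c10.png

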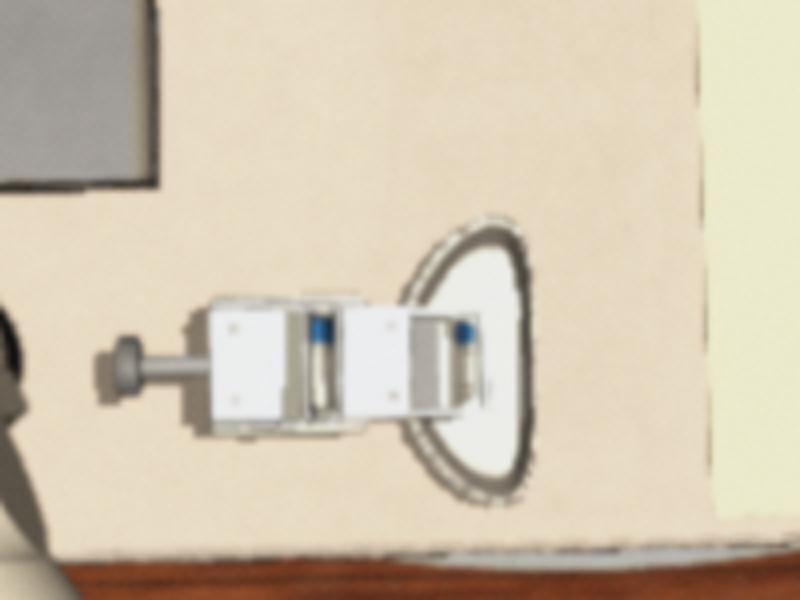

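View pics/c11.png

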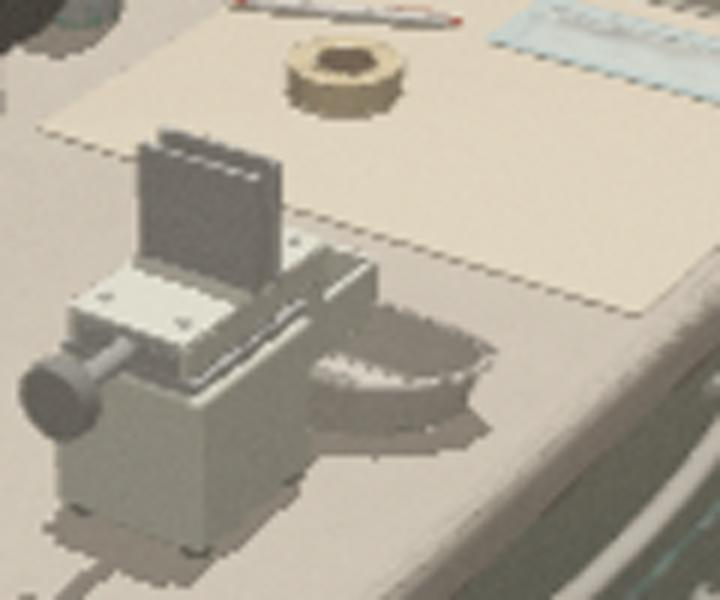

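```bash
python3 - <<'E'
from h import *
d=np.load('pics/t7.npy')
for u,v in [(346,253),(346,258),(347,262),(347,266),(355,262),(310,262)]: print(u,v,world('top',u,v,d=float(d[v,u])).round(4), world('top',u,v,d=float(np.load('pics/t4.npy')[v,u])).round(4))
p,_=snap('top','t8'); q=cv2.imread('pics/t7.png')[:,:,::-1]
print(np.abs(p.astype(int)-q)[240:280,330:365].mean(), monitor.get_obs()['time'])
E
```

```text
346 253 [ 0.4763 -0.0352  0.0154] [ 0.4767 -0.036  -0.0012]
346 258 [ 0.4642 -0.0346  0.0215] [ 0.4644 -0.0355  0.0013]
347 262 [ 0.4546 -0.0371  0.0133] [ 0.4546 -0.0375  0.0061]
347 266 [ 0.445  -0.0369  0.0132] [ 0.4449 -0.0376 -0.0025]
355 262 [ 0.4541 -0.0569  0.0049] [ 0.4542 -0.057   0.0042]
310 262 [0.456  0.0502 0.1246] [0.4559 0.0501 0.133 ]
0.7895238095238095 13.4
```

```bash
python3 - <<'E'
from h import *
print(job.job_done())
E
```

```text
the job is handed in; nothing more can be done
None
```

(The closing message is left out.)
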